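# Click the tube block onto the bench mixer and switch it on

## Robot

A 6-joint arm with a two-finger parallel gripper is mounted at the origin on the work surface. World frame = base frame: x ahead of the robot, y to its left, z up, the work surface at z = 0. Lengths are in mm, angles in rad, forces in N, time in s.
With the tool pointing down it reaches from about 350 to 875 mm from the base axis. Payload 4.2 kg.
Tool frame: the origin (TCP) lies where the fingers leave the gripper's body, on its centre line; the fingertips stand 73 mm ahead of it and the grasp point (between the pads) lies 54 mm ahead of it; z points along the fingers, y is the direction in which the jaws open and shut (so a half turn about z gives the same grasp; the last joint's range is limited). The gripper opens to 85 mm and grips with 20 to 120 N. Pads are 22 mm wide; open, the fingers measure 114 mm over their backs; the gripper's body (76 mm by 85 mm) begins 54 mm behind the grasp point. The pads swing forward as they close: fully open they stand 13 mm farther back than shut.
Start: joints at [1.363, 0.385, 0.008, 0, -1.194, -0.259], TCP at [281.236, 558.127, 303.912] pointing down, gripper open.
Joint ranges: [-3.14, 3.14], [-1.21, 2.06], [-1.07, 1.41], [-3.16, 2.05], [-2.99, -0.16], [-3.1, 3.1]. Speed limits (rad/s): [2.79, 2.79, 3.14, 3.14, 3.14, 3.14].

## Interface

Orientations are given as a unit quaternion [x, y, z, w].
In Python, from bench import arm gives the robot as it stands.
- The arm moves only by the tool apply_moves, never from a script. Its argument "increments" is a list that holds one entry, the list of rows, each a list of 7 numbers: the shift along the tool's x, y, z scaled (see below), then the turn, a rotation vector about the tool's x, y, z scaled (see below), then the gripper's target within -1 to 1 (fully open at 1, half-way at 0, shut at -1). A call has 1 to 10 rows; each row is the pose to reach, as a shift and turn from the pose commanded when the call began, along the tool's axes at that moment; what a row does not reach only later rows make up. The controller multiplies each number of a shift by 100 mm and each number of a turn by 0.5 rad. A row lasts 1/10 s, in which the tool goes at most 50 mm and 8.59 degrees, less where a joint would pass 70% of its speed; a pose out of reach is approached as far as the arm can. A call with a number of a shift or a turn outside -1 to 1 is refused whole. A call with a gripper value outside its range is refused whole. The fingers move at their own pace and stop on an object; the grip force is fixed at half the most. Time passes only in rows, so rows that repeat a pose let the fingers close. It gives the time, the measured TCP pose, the force and the opening at its end, in the units of the state.
- arm.read_state(): the state, without advancing time (a new reading comes with each control period).
- arm.get_image(name): name is "side" or "top" or "wrist"; returns a dict with "img" (480x640x3 uint8, red, green, blue), "fx", "fy", "cx", "cy" (pixels), "pose" (4x4, takes a point from camera to world coordinates). Camera axes: x right, y up, looking along -z (the intrinsics and any distortion apply to the point x, -y, -z); pixel columns grow to the right and rows downward; lengths in mm; the calibration is good to about 2 mm. The wrist camera is an equidistant fisheye: a pixel r from the principal point sees the ray r / f radians off the axis. A picture is of the moment at which its call begins. There is no depth.
- arm.job_done(): hands the job in, once; it reports no verdict.
Trained networks look in a picture, given as the dict that the camera call returned (one of the last four; its "shot" number tells which), for a name from the list of things; names that differ only in an ending like _2 or _b are one class to them, and where a whole thing is asked for, a point or a joint stands for the part that bears it (a point fixed in the world has none). Each returns a list of dicts, best first, with "conf" (0 to 1); they miss things now and then, are a little off and sometimes report something else, mostly with a low value. They report only what shows in the picture. A call takes as long as a camera call. They do not tell look-alikes from the thing itself.
- arm.outline_of(label, picture): "pixels" (480x640 bool, what is visible of it) and "box" ([centre column, centre row, width, height] in pixels, round what is visible of it).
- arm.mark_of(label, picture): "at" ([column, row] in pixels: a listed point, or the origin of a listed thing).
The state is a dict: "clock": time; "joints": joint angles; "joint_vel": joint speeds; "joint_efforts": joint torques, N m; "position": TCP position; "ee_rot": TCP orientation; "contact_force": force on the tool from outside, world axes, zero at the start; "wrist_torque": the same for the moment, N m; "gripper_width": finger opening in mm.
Only numpy, scipy, OpenCV 4.12 (cv2) and the standard library are available. Lean on these libraries where they do the work, as an engineer would, in place of code of your own. Each camera call takes 0.05 s, during which the arm holds its last target.

## Task

Fit the square nine-hole tube block onto the mixer's square drive: turn it to suit the square and push it straight down until the spring ball clicks and the block sits fully home on the round flange, without ever forcing it (the contact forces, push, side load and twist added up, stay under 60 N). Then, with the block on, push the mixer's toggle switch right over to the far side to turn it on. Leave the round block, the slide box and the culture dishes where they stand.

Things in the scene. Friction and masses are not known exactly. Their poses are not given: they have to be found in the camera images.
- mixer: Low grey mixer housing, 220 x 150 x 60 mm high, fixed to the bench; origin at the centre of its underside. Its x axis points from the switch end (towards the robot, turned up to 0.35 rad) to the drive end. On its centre line stand the drive, 55 mm along +x of the origin, and the switch pivot, 60 mm along -x; nothing else is on its top.
- drive_base (a point): Foot of the mixer's square drive, on its axis, on the upper face of the round steel flange (60 mm across) that the block must sit on; 78 mm above the bench when unloaded. z is up, x is along the mixer's x. This point rises and sinks with the sprung spindle, but does not turn with the drive.
- drive_top (a point): Centre of the flat top of the drive, a steel square bar 20 mm wide and 28 mm tall, 28 mm above drive_base. How far the square is turned about its axis is different each time and NOT in this pose: its flats stand 0.3 to 1.27 rad from the mixer's x. See it, or turn the block on its top under a light push until it drops on. The drive turns stiffly (0.15 N m).
- spindle: The sprung spindle carrying flange and drive; origin as drive_base. About 3 N starts to sink it, 8 N takes it 8 mm down to a hard stop; it rises again. A spring ball, 2.5 mm proud in one flat, stops the block about 9 mm above the flange; it yields at 7 to 13 N (block's weight included), then the block drops home. Pressed on firmly with 15 to 20 N it is surely home.
- block_mid (a point): Centre of the loose tube block: plain aluminium, 44 x 44 mm, 64 mm tall, about 0.26 kg, upright on the bench, nine small dark holes in its top. This point is 32 mm above its underside; x and y are square to its faces, z up. Two opposite faces are good to grip.
- block_base (a point): Centre of the block's underside, 32 mm below block_mid; home, it coincides with drive_base. Here opens a square bore 21.6 mm wide, 32 mm deep, sides parallel to the outer faces, with a 3 mm lead-in; a groove all round inside takes the spring ball in any of the four ways round.
- switch_tip (a point): Centre of the grey ball (26 mm across) on the mixer's toggle lever, a 10 mm bar 55 mm long from its pivot (82 mm above the bench), on a black base 70 x 50 x 25 mm. Off, it leans 0.5 rad to the mixer's -x side (ball centre 130 mm above the bench); on, 0.5 rad to the +x side. About 1 to 2 N moves it and it stays where left.
- switch (a joint): Angle of the toggle lever: 0 off (leaning to the mixer's -x side, away from the drive), growing to 1.0 rad fully on (leaning towards the drive).
- single_mid (a point): Centre, 23 mm above the bench, of another block not wanted now: round, aluminium, 60 mm in diameter, 46 mm tall, one big dark hole; loose. The two blocks stand in either of two places to the right of the mixer.
- slidebox: Small cardboard slide box, 76 x 50 x 30 mm, loose, on the right; origin at the centre of its underside.
- dishes: Stack of clear culture dishes, 88 mm in diameter, 30 mm tall, loose, left near the robot; origin at the centre of its underside.
Things that resemble listed ones, but are neither listed nor needed, are in the scene too. What is shaped like the part that bears block_mid but blue is not meant.

How it is judged (in metres and radians):
On the way, in this order (a step that is already met when the one before it is completed fails the run):
1. the tube block is clicked home on the drive while the switch is still off (z of block_base in the frame of drive_base between -0.002 and 0.002 m and horizontal distance between block_base and drive_base below 0.002 m and angle between the z axis of block_base and the z axis of drive_base, either way round below 0.06 rad and value of joint switch below 0.5 rad), for 0.2 s.
2. the switch is pushed over to on with the block still home (z of block_base in the frame of drive_base between -0.002 and 0.002 m and horizontal distance between block_base and drive_base below 0.002 m and angle between the z axis of block_base and the z axis of drive_base, either way round below 0.06 rad and value of joint switch above 0.8 rad), for 0.2 s.
At the end, for the whole second after the job is handed in: The tube block is home on the square drive: its underside within 2 mm of the flange and of the drive's axis, upright to 0.06 rad, at rest; the toggle switch is over to on (more than 0.8 rad) (all of step 2 and linear speed of block below 0.02 m/s); the robot touches nothing.
It fails at once if the tube block is forced: more than 60 N of contact force in all between it and the mixer (contact force between block and mixer above 60 N).
It fails at once if the round block, the slide box or the dishes are moved by more than 30 mm (distance of any of single_mid, slidebox, dishes from where it was at the start of the episode above 0.03 m).
It also fails if it takes over 72 s, if anything falls off the work surface, if the arm or the gripper's body presses on something with over 40 N, if the wrist force passes 120 N, or if a joint passes its speed limit or range.

## Working session

There is one attempt and no reset: what is moved stays moved. The work goes in short steps, Python scripts to look and compute and a tool call to move; the robot and the scene stay as the last step left them, time stands still between calls to the robot, and variables do not carry over. Pictures are saved under pics/ and viewed, and the job is handed in when it is done.

Besides the shell and the picture viewer there is one more tool, called after "Emit:" by a JSON object that holds its "name" and its "arguments", one argument or row to a line. apply_moves: Moves the arm, as the interface text tells. Shifts and turns lie within -1 to 1; 1 stands for 100 mm of shift or 0.5 rad of turn. Its arguments: {"type":"object","properties":{"increments":{"type":"array"}},"required":["increments"]}

```bash
ls; mkdir -p pics; python3 - <<'E'
from bench import arm
import cv2
s=arm.read_state(); print({k:s[k] for k in s})
for n in ["side","top","wrist"]:
    p=arm.get_image(n); cv2.imwrite(f"pics/{n}0.png",p["img"][:,:,::-1]); print(n,p["fx"],p["fy"],p["cx"],p["cy"],p["pose"],p.keys())
    for l in ["block_mid","block_base","single_mid","mixer","drive_top","drive_base","switch_tip","slidebox","dishes"]:
        print(l,[(m["at"],round(m["conf"],2)) for m in arm.mark_of(l,p)][:4])
E
```

```text
pics
{'clock': 0.0, 'joints': array([ 1.36260117e+00,  3.85568667e-01,  6.61218392e-03, -5.08403395e-04,
       -1.19396619e+00, -2.58623511e-01]), 'joint_vel': array([ 0.00021335, -0.00023362,  0.00035534,  0.00028845, -0.00103038,
        0.00119918]), 'joint_efforts': array([-2.76241499e-04, -3.92288446e+01,  1.88400757e+01,  4.18612942e+00,
       -4.62785349e-03,  3.91010147e-06]), 'position': array([281.05047403, 557.76931838, 302.80734857]), 'ee_rot': array([ 9.72861211e-01, -2.31386857e-01, -2.09386905e-04,  1.06879337e-03]), 'contact_force': array([ 0.50917063,  0.37790181, -0.18590022]), 'wrist_torque': array([-0.02751467, -0.01787656, -0.00513554]), 'gripper_width': 85.3563989610639}
side 452.06007615800456 452.06007615800456 329.1468008346496 243.3865257143663 [[ 9.91088930e-01  7.11779764e-02 -1.12589644e-01  3.91540095e+02]
 [-1.31944666e-01  6.40457975e-01 -7.56573980e-01 -7.31937789e+02]
 [ 1.82575303e-02  7.64687699e-01  6.44142364e-01  7.30245026e+02]
 [ 0.00000000e+00  0.00000000e+00  0.00000000e+00  1.00000000e+00]] dict_keys(['img', 'fx', 'fy', 'cx', 'cy', 'pose'
[... 1166 characters left out ...]
.8], 0.79)]
switch_tip [([313.5, 209.1], 0.57), ([304.2, 270.8], 0.45)]
slidebox [([478.6, 259.0], 0.57)]
dishes [([223.5, 299.9], 0.64)]
wrist 371.64829954431775 371.64829954431775 319.1918928189631 242.21337584076537 [[-4.49982735e-01  8.52310670e-01  2.66612189e-01  3.48935341e+02]
 [-8.93037247e-01 -4.29500601e-01 -1.34215162e-01  5.24039210e+02]
 [ 1.17080676e-04 -2.98489121e-01  9.54413029e-01  3.73862902e+02]
 [ 0.00000000e+00  0.00000000e+00  0.00000000e+00  1.00000000e+00]] dict_keys(['img', 'fx', 'fy', 'cx', 'cy', 'pose', 'shot'])
block_mid []
block_base []
single_mid []
mixer []
drive_top []
drive_base []
switch_tip [([506.5, 37.5], 0.3)]
slidebox []
dishes [([508.9, 40.3], 0.57)]
```

View pics/side0.png

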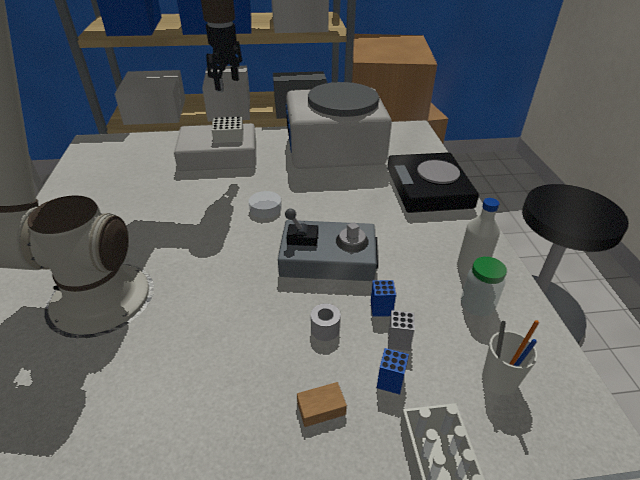

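View pics/top0.png

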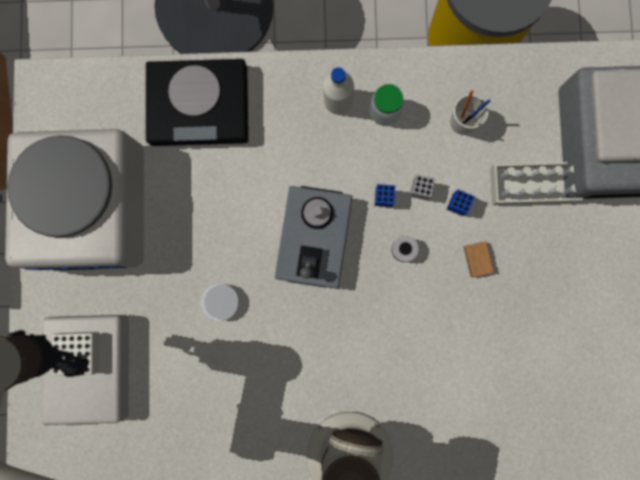

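```bash
python3 - <<'E'
import cv2
a=cv2.imread("pics/top0.png")[165:285,285:495]; cv2.imwrite("pics/top0c.png",cv2.resize(a,(800,457),interpolation=cv2.INTER_CUBIC))
a=cv2.imread("pics/side0.png")[195:405,265:485]; cv2.imwrite("pics/side0c.png",cv2.resize(a,(620,592),interpolation=cv2.INTER_CUBIC))
E
```

```text
(no output)
```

View pics/top0c.png

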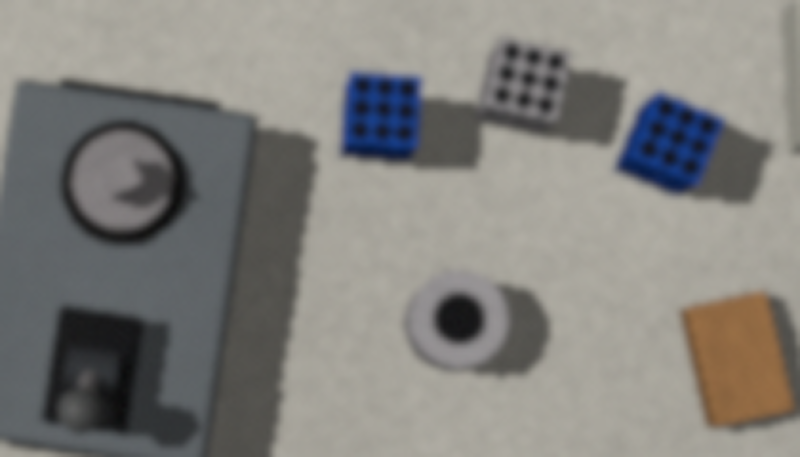

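View pics/side0c.png

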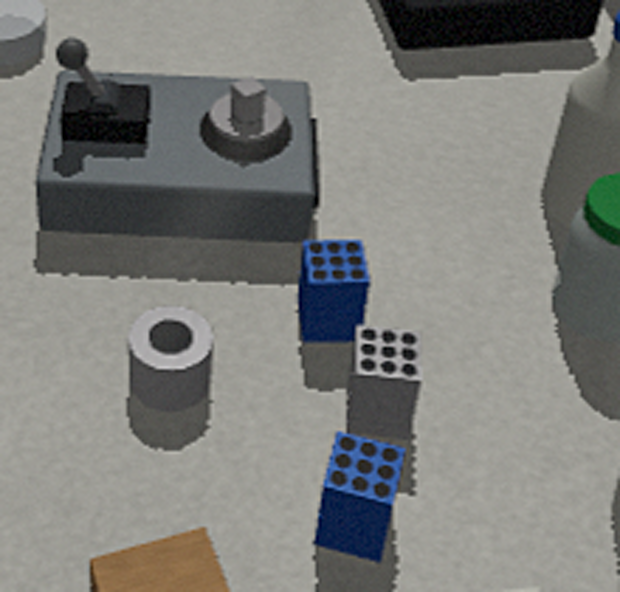

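Candidates for the tube block in the top view are blue (385,195), grey (424,186) and blue (461,203). The grey one is plain aluminium with nine holes, and the crops confirm it. The round block is at (404,247) and the slide box at (479,259). Next I'll triangulate.

```bash
cat > h.py <<'E'
import numpy as np, cv2
from scipy.spatial.transform import Rotation as R
def ray(p,uv,fish=False):
    x=(uv[0]-p["cx"])/p["fx"]; y=(uv[1]-p["cy"])/p["fy"]
    if fish:
        t=np.hypot(x,y); k=np.sin(t)/t if t>1e-9 else 1; d=np.array([x*k,-y*k,-np.cos(t)])
    else: d=np.array([x,-y,-1.])
    P=np.array(p["pose"]); d=P[:3,:3]@d
    return P[:3,3],d/np.linalg.norm(d)
def atz(p,uv,z,fish=False):
    o,d=ray(p,uv,fish); return o+d*(z-o[2])/d[2]
def proj(p,X,fish=False):
    P=np.array(p["pose"]); c=P[:3,:3].T@(np.asarray(X,float)-P[:3,3]); x,y,z=c[0],-c[1],-c[2]
    if fish:
        r=np.hypot(x,y); t=np.arctan2(r,z); k=t/r if r>1e-9 else 1/z; return np.array([p["cx"]+p["fx"]*x*k,p["cy"]+p["fy"]*y*k])
    return np.array([p["cx"]+p["fx"]*x/z,p["cy"]+p["fy"]*y/z])
def tri(rs):
    A=0;b=0
    for o,d in rs:
        M=np.eye(3)-np.outer(d,d); A=A+M; b=b+M@o
    return np.linalg.solve(A,b)
def delta(state_or_cmd,target_pos,target_R):
    pos,q=state_or_cmd; R0=R.from_quat(q)
    return R0.inv().apply(np.asarray(target_pos)-pos)/100,(R0.inv()*target_R).as_rotvec()/0.5
E
python3 - <<'E'
from bench import arm
from h import *
t=arm.get_image("top"); s=arm.get_image("side")
np.set_printoptions(precision=1,suppress=True)
for n,z,a,b in [("grey",64,(424,186),(402,328)),]:pass
# block top: corners of outline via colour
for nm,uv in [("block top c",None)]: pass
# block top centre holes: top crop centre hole (530,81)/3.81+ (285,165)
ct=(285+530/3.81,165+81/3.81); cs=(265+388/2.818,195+352/2.818)
print("block",tri([ray(t,ct),ray(s,cs)]),atz(t,ct,64),atz(s,cs,64))
# holes grid direction in top: corner holes
H=[(511,50),(555,60),(502,100),(546,113)]
W=[atz(t,(285+u/3.81,165+v/3.81),64) for u,v in H]; print(np.array(W))
Hs=[(368,335),(408,338),(367,363),(409,372)]
W2=[atz(s,(265+u/2.818,195+v/2.818),64) for u,v in Hs]; print(np.array(W2))
for l,z in [("drive_top",106),("drive_base",78),("switch_tip",130),("mixer",0),("single_mid",23),("slidebox",0),("dishes",0)]:
    for p,nm in ((t,"top"),(s,"side")):
        for m in arm.mark_of(l,p): print(l,nm,m["conf"],m["at"],atz(p,m["at"],z))
b=[(340,325),(461,203)]
for uv in [(385,195),(461.5,203)]: print("blue",atz(t,uv,64))
E
```

```text
block [ 615.9 -192.    66.4] [ 615.2 -192.1   64. ] [ 617.9 -190.1   64. ]
[[ 634.6 -181.4   64. ]
 [ 627.6 -207.8   64. ]
 [ 604.1 -174.7   64. ]
 [ 595.4 -201.    64. ]]
[[ 608.  -173.8   64. ]
 [ 634.7 -179.6   64. ]
 [ 601.3 -197.8   64. ]
 [ 627.4 -208.6   64. ]]
drive_top top 0.89 [317.0, 210.8] [560.2  54.8 106. ]
drive_top side 0.94 [352.9, 225.5] [562.1  57.4 106. ]
drive_top side 0.7 [398.6, 338.1] [ 586.2 -263.   106. ]
drive_base top 0.7 [319.2, 211.9] [561.2  50.8  78. ]
drive_base side 0.94 [353.2, 234.6] [564.6  59.1  78. ]
switch_tip top 0.6 [406.0, 246.2] [ 473.6 -137.8  130. ]
switch_tip top 0.53 [305.4, 269.1] [430.3  82.5 130. ]
switch_tip side 0.74 [290.9, 215.3] [424.8  78.4 130. ]
mixer top 0.91 [312.7, 236.8] [511.5  70.4   0. ]
mixer side 0.92 [324.8, 257.9] [501.6  73.    0. ]
single_mid top 0.79 [403.7, 248.5] [ 475.6 -143.7   23. ]
single_mid side 0.88 [321.1, 320.0] [ 467.3 -137.7   23. ]
slidebox top 0.9 [476.3, 259.1] [ 446.7 -317.8    0. ]
slidebox side 0.68 [317.7, 409.5] [ 439.9 -318.1    0. ]
dishes top 0.74 [425.5, 186.2] [ 625.8 -204.5    0. ]
dishes top 0.6 [220.7, 299.8] [367.9 292.6   0. ]
dishes side 0.57 [265.6, 206.4] [365.4 302.6   0. ]
blue [ 597.6 -101.3   64. ]
blue [ 573.7 -276.3   64. ]
```

```bash
cat > plan.py <<'E'
from h import *
def down(yaw): # tool x at world angle yaw, z down
    x=np.array([np.cos(yaw),np.sin(yaw),0]);z=np.array([0,0,-1.]);y=np.cross(z,x)
    return R.from_matrix(np.array([x,y,z]).T)
def plan(pos,Rt,goal,Rg,n):
    P=np.array(pos,float)
    for i in range(n):
        k=n-i
        d=Rt.inv().apply(np.array(goal)-P)/k/100
        w=(Rt.inv()*Rg).as_rotvec()/k/0.5
        d=np.round(d,2); w=np.round(w,2)
        print(d.tolist(),w.tolist())
        P=P+Rt.apply(d*100); Rt=Rt*R.from_rotvec(w*0.5)
    print("end",P.round(1),(np.arctan2(*Rt.as_matrix()[[1,0],0])).round(3))
    return P,Rt
E
python3 - <<'E'
from plan import *
from bench import arm
s=arm.read_state(); Rt=R.from_quat(s["ee_rot"])
plan([281.2,558.1,303.9],Rt,[580,129,200],down(-1.83),5)
E
```

```text
[0.92, 0.5, 0.21] [-0.0, 0.0, 0.55]
[1.02, 0.23, 0.21] [-0.0, 0.0, 0.54]
[1.04, -0.05, 0.21] [-0.0, 0.0, 0.55]
[0.99, -0.34, 0.2] [0.0, 0.0, 0.54]
[0.87, -0.58, 0.21] [0.0, 0.0, 0.55]
end [579.5 129.  199.9] -1.832
```

Emit:
{"name": "apply_moves", "arguments": {
  "increments": [
    [[0.46,0.25,0.1,0,0,0.28,1],[0.92,0.5,0.21,0,0,0.55,1],[0.92,0.5,0.21,0,0,0.55,1]]
  ]
}}

```text
clock: 2.6
position: [342.2, 468.0, 281.8]
ee_rot: [0.931, -0.365, -0.0, 0.002]
contact_force: [0.4, 0.2, 0.4]
gripper_width: 85.4
```

Emit:
{"name": "apply_moves", "arguments": {
  "increments": [
    [[0.5,0.12,0.1,0,0,0.28,1],[1.0,0.23,0.21,0,0,0.54,1]]
  ]
}}

```text
clock: 2.8
position: [396.9, 391.1, 263.2]
ee_rot: [0.874, -0.486, 0.0, -0.001]
contact_force: [0.7, 0.1, 0.3]
gripper_width: 85.4
```

Emit:
{"name": "apply_moves", "arguments": {
  "increments": [
    [[0.5,-0.03,0.1,0,0,0.28,1],[1.0,-0.05,0.21,0,0,0.55,1]]
  ]
}}

```text
clock: 3.0
position: [453.3, 310.1, 242.6]
ee_rot: [0.799, -0.602, 0.0, -0.001]
contact_force: [0.7, 1.3, -0.6]
gripper_width: 85.5
```

Emit:
{"name": "apply_moves", "arguments": {
  "increments": [
    [[0.5,-0.17,0.1,0,0,0.28,1],[0.99,-0.34,0.2,0,0,0.54,1]]
  ]
}}

```text
clock: 3.2
position: [510.1, 229.6, 223.8]
ee_rot: [0.711, -0.704, 0.0, -0.001]
contact_force: [1.2, 0.2, -0.1]
gripper_width: 85.3
```

Emit:
{"name": "apply_moves", "arguments": {
  "increments": [
    [[0.43,-0.29,0.1,0,0,0.28,1],[0.87,-0.58,0.21,0,0,0.55,1],[0.87,-0.58,0.21,0,0,0.55,1],[0.87,-0.58,0.21,0,0,0.55,1]]
  ]
}}

```text
clock: 3.6
position: [569.0, 143.4, 202.0]
ee_rot: [-0.608, 0.794, 0.0, -0.0]
contact_force: [0.5, -0.4, 0.6]
gripper_width: 85.4
```

```bash
python3 - <<'E'
from h import *
from bench import arm
s=arm.read_state(); print(s["clock"],s["position"],R.from_quat(s["ee_rot"]).as_matrix())
w=arm.get_image("wrist"); cv2.imwrite("pics/w1.png",w["img"][:,:,::-1]); import pickle; pickle.dump(w,open("w1.pkl","wb"))
for l,z in [("drive_top",106),("drive_base",78),("switch_tip",130)]:
    for m in arm.mark_of(l,w): print(l,m["conf"],m["at"],atz(w,m["at"],z,True))
u,v=map(int,proj(w,[561,55,106],True)); print(u,v)
a=w["img"][max(0,v-70):v+70,u-80:u+80,::-1]; print(max(0,v-70),u-80); cv2.imwrite("pics/w1c.png",cv2.resize(a,None,fx=4,fy=4,interpolation=cv2.INTER_CUBIC))
E
```

```text
3.6 [568.98033946 143.44316689 202.04169254] [[-2.59919420e-01 -9.65630066e-01 -6.85666497e-04]
 [-9.65630137e-01  2.59919733e-01 -4.13504541e-04]
 [ 5.77510670e-04  5.54622373e-04 -9.99999679e-01]]
drive_top 0.82 [285.3, 107.9] [560.4562504   56.56310246 106.        ]
drive_base 0.97 [289.6, 114.0] [561.14727521  57.99638443  78.        ]
switch_tip 0.72 [593.7, 107.4] [422.30622324  83.14929948 130.        ]
283 104
34 203
```

View pics/w1.png

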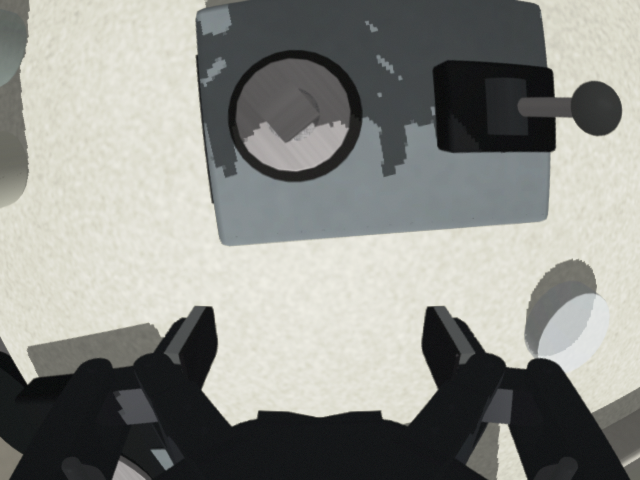

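View pics/w1c.png

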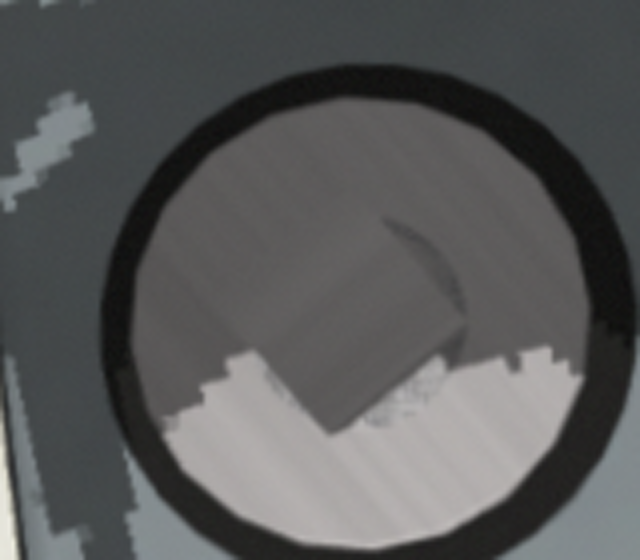

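```bash
python3 - <<'E'
from h import *
import pickle
w=pickle.load(open("w1.pkl","rb"))
a=cv2.cvtColor(w["img"][60:160,235:345],cv2.COLOR_RGB2GRAY)
a=np.clip((a.astype(float)-70)*6,0,255).astype(np.uint8)
cv2.imwrite("pics/w1d.png",cv2.resize(a,None,fx=6,fy=6,interpolation=cv2.INTER_LINEAR))
E
```

```text
(no output)
```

View pics/w1d.png

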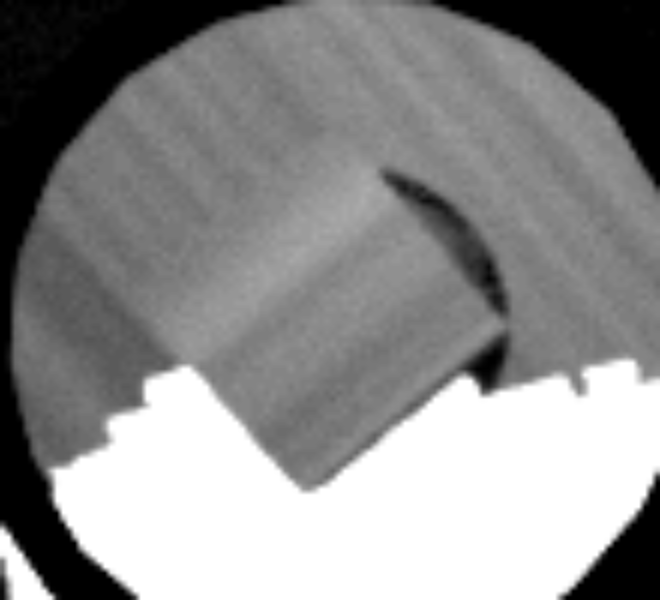

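```bash
python3 - <<'E'
from h import *
import pickle
np.set_printoptions(precision=3,suppress=True)
w=pickle.load(open("w1.pkl","rb"))
print(w["pose"][:3,3])
C={k:atz(w,(235+(u)/6,60+(v)/6),106,True) for k,(u,v) in dict(r=(506,320),b=(308,490),t=(378,168),l=(186,355)).items()}
print(C)
for a,b in ["br","bl","rt","lt"]:
    d=C[b]-C[a]; print(a,b,np.linalg.norm(d),np.arctan2(d[1],d[0]))
# overlay a 20mm square
w_=w["img"][60:160,235:345]
a=cv2.cvtColor(w_,cv2.COLOR_RGB2GRAY); a=np.clip((a.astype(float)-70)*4,0,255).astype(np.uint8); a=cv2.cvtColor(cv2.resize(a,None,fx=6,fy=6),cv2.COLOR_GRAY2BGR)
d=C["r"]-C["b"]; th=np.arctan2(d[1],d[0])
e1=np.array([np.cos(th),np.sin(th),0]);e2=np.array([-e1[1],e1[0],0])
for sg in (1,-1):
  q=[C["b"],C["b"]+20*e1,C["b"]+20*e1+sg*20*e2,C["b"]+sg*20*e2]
  pts=np.array([(proj(w,x,True)-[235,60])*6 for x in q]).astype(int); cv2.polylines(a,[pts],True,(0,255*(sg>0),255*(sg<0)),1)
  print(sg,np.mean(q,0))
cv2.imwrite("pics/w1e.png",a)
E
```

```text
[548.768  70.034 272.048]
{'r': array([546.703,  62.954, 106.   ]), 'b': array([564.07 ,  71.276, 106.   ]), 't': array([552.732,  49.458, 106.   ]), 'l': array([570.032,  58.995, 106.   ])}
b r 19.257689127080905 -2.694713932425257
b l 13.652071388117466 -1.1188274507231477
r t 14.78128861373658 -1.1506972892860123
l t 19.75497833865288 -2.637781362864333
1 [559.373  57.936 106.   ]
-1 [550.73   75.972 106.   ]
```

View pics/w1e.png

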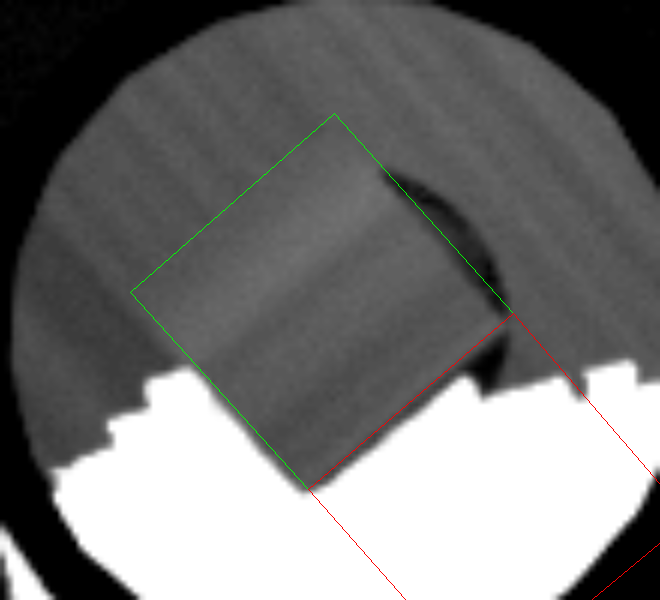

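```bash
python3 - <<'E'
from h import *
import pickle
from scipy.optimize import least_squares
w=pickle.load(open("w1.pkl","rb"))
g=cv2.GaussianBlur(cv2.cvtColor(w["img"],cv2.COLOR_RGB2GRAY).astype(np.float32),(0,0),1)
# radial search for grey->black ring edge at z=78
c=np.array([560.,57.])
for it in range(3):
  pts=[]
  for t in np.linspace(0,2*np.pi,120,endpoint=False):
    rr=np.arange(24,35,0.25); d=np.array([np.cos(t),np.sin(t)])
    v=[]
    for r in rr:
        u=proj(w,[*(c+r*d),78],True); v.append(cv2.getRectSubPix(g,(1,1),(float(u[0]),float(u[1])))[0,0])
    k=np.argmin(np.diff(v)); pts.append(c+d*(rr[k]+.125))
  pts=np.array(pts)
  s=least_squares(lambda p:np.hypot(*(pts-p[:2]).T)-p[2],[*c,30],loss="soft_l1",f_scale=.5)
  c=s.x[:2]; print(s.x,np.median(abs(s.fun)))
E
```

```text
[559.97427571  58.36445711  29.65574715] 0.09757491593548373
[559.97948801  58.39010352  29.65599061] 0.045235497525270674
[559.96951876  58.37394214  29.66503601] 0.05380708037055726
```

```bash
python3 - <<'E'
from plan import *
plan([579.5,129,199.9],down(-1.832),[635,-118,200],down(-1.832),3)
E
```

```text
[0.75, -0.39, -0.0] [0.0, 0.0, 0.0]
[0.75, -0.39, -0.0] [0.0, 0.0, 0.0]
[0.74, -0.39, -0.0] [0.0, 0.0, 0.0]
end [ 634.7 -117.6  199.9] -1.832
```

Emit:
{"name": "apply_moves", "arguments": {
  "increments": [
    [[0.75,-0.39,0,0,0,0,1],[0.75,-0.39,0,0,0,0,1]]
  ]
}}

```text
clock: 4.0
position: [586.5, 63.1, 203.4]
ee_rot: [-0.611, 0.792, -0.0, 0.001]
contact_force: [-0.4, 0.4, -0.5]
gripper_width: 85.6
```

Emit:
{"name": "apply_moves", "arguments": {
  "increments": [
    [[0.75,-0.39,0,0,0,0,1],[0.75,-0.39,0,0,0,0,1]]
  ]
}}

```text
clock: 4.2
position: [605.1, -20.8, 203.4]
ee_rot: [-0.61, 0.792, -0.0, 0.001]
contact_force: [0.3, 0.1, 0.3]
gripper_width: 85.5
```

Emit:
{"name": "apply_moves", "arguments": {
  "increments": [
    [[0.74,-0.39,0,0,0,0,1],[0.74,-0.39,0,0,0,0,1],[0.74,-0.39,0,0,0,0,1],[0.74,-0.39,0,0,0,0,1],[0.74,-0.39,0,0,0,0,1],[0.74,-0.39,0,0,0,0,1]]
  ]
}}

```text
clock: 4.8
position: [623.5, -100.2, 203.0]
ee_rot: [-0.61, 0.792, -0.0, 0.0]
contact_force: [0.0, 0.7, 0.2]
gripper_width: 85.3
```

```bash
python3 - <<'E'
from h import *
from bench import arm
s=arm.read_state(); print(s["clock"],s["position"],R.from_quat(s["ee_rot"]).as_matrix()[:,0])
w=arm.get_image("wrist"); cv2.imwrite("pics/w2.png",w["img"][:,:,::-1]); import pickle; pickle.dump(w,open("w2.pkl","wb"))
for l,z in [("block_mid",32)]:
    for m in arm.mark_of(l,w): print(l,m["conf"],m["at"],atz(w,m["at"],z,True))
u,v=map(int,proj(w,[615.5,-192,64],True)); print(u,v)
a=w["img"][max(0,v-70):v+70,u-80:u+80,::-1]; print(max(0,v-70),u-80); cv2.imwrite("pics/w2c.png",cv2.resize(a,None,fx=4,fy=4,interpolation=cv2.INTER_CUBIC))
E
```

```text
4.8 [ 623.46062537 -100.16245144  202.97766014] [-2.55520737e-01 -9.66803551e-01 -2.17728218e-04]
block_mid 0.96 [294.5, 112.8] [ 615.99268742 -188.3240425    32.        ]
289 103
33 209
```

View pics/w2.png

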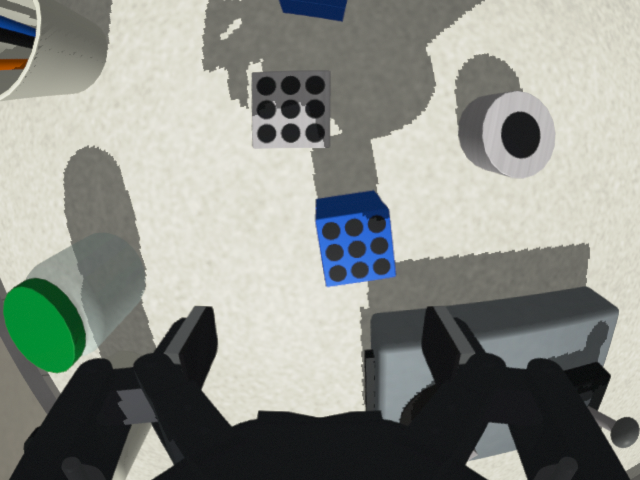

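View pics/w2c.png

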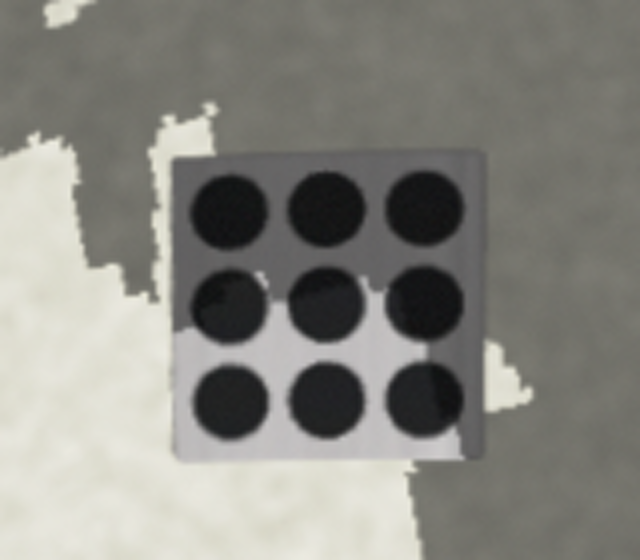

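The wrist picture shows the grey nine-hole block at (290,108), with one blue look-alike at (357,250) and the other at the top edge. The round block is at (520,135). The target is confirmed.

```bash
python3 - <<'E'
from plan import *
import pickle
np.set_printoptions(precision=3,suppress=True)
w=pickle.load(open("w2.pkl","rb"))
g=np.array([[230,212],[326,210],[424,208],[229,306],[326,304],[424,303],[230,401],[327,400],[424,399]])
W=np.array([atz(w,(209+(u+.5)/4-.5,33+(v+.5)/4-.5),64,True) for u,v in g]); c=W.mean(0); print(c)
G=W.reshape(3,3,3)
a=(G[:,2]-G[:,0]).mean(0); b=(G[2]-G[0]).mean(0); print(np.arctan2(a[1],a[0]),np.arctan2(b[1],b[0]),np.linalg.norm(a),np.linalg.norm(b))
E=[atz(w,(209+(u+.5)/4-.5,33+(v+.5)/4-.5),64,True) for u,v in [(173,157),(485,150),(484,460),(175,460)]]; print(np.mean(E,0))
for p,q in ((0,1),(3,2),(0,3),(1,2)):
    d=E[q]-E[p]; print(np.linalg.norm(d),np.arctan2(d[1],d[0]))
E
```

```text
[ 616.027 -189.296   64.   ]
2.880464489154821 1.3092350904464973 26.986907118246034 26.89762992865823
[ 615.838 -189.254   64.   ]
43.23582736952216 2.8830418830841604
43.39978929712459 2.8703565629631087
43.32032637776243 1.3073824598455537
43.8703682990095 1.311101275474982
```

Emit:
{"name": "apply_moves", "arguments": {
  "increments": [
    [[0.44,-0.08,0,0,0,0,1],[0.88,-0.155,0,0,0,0,1],[0.88,-0.155,0.2,0,0,0,1],[0.88,-0.155,0.4,0,0,0,1],[0.88,-0.155,0.4,0,0,0,1],[0.88,-0.155,0.4,0,0,0,1]]
  ]
}}

```text
clock: 5.5
position: [616.0, -190.5, 162.9]
ee_rot: [-0.61, 0.793, -0.0, -0.0]
contact_force: [0.0, -0.6, -1.0]
gripper_width: 85.3
```

```bash
python3 - <<'E'
from plan import *
from bench import arm
s=arm.read_state(); print(s["clock"],s["position"],s["contact_force"])
r=R.from_quat(s["ee_rot"]); print(r.as_matrix()); print(r.inv().apply(np.array([616,-189.3,90])-s["position"]))
E
```

```text
5.5 [ 616.01282253 -190.50405975  162.86081199] [ 0.02320648 -0.59564185 -1.01035553]
[[-2.56897043e-01 -9.66438707e-01 -3.67743532e-04]
 [-9.66438636e-01  2.56897192e-01 -4.42807563e-04]
 [ 5.22418649e-04  2.41645604e-04 -9.99999834e-01]]
[-1.19841964  0.30410526 72.86027147]
```

Emit:
{"name": "apply_moves", "arguments": {
  "increments": [
    [[-0.012,0,0.25,0,0,0,1],[-0.012,0,0.5,0,0,0,1],[-0.012,0,0.73,0,0,0,1],[-0.012,0,0.73,0,0,0,1],[-0.012,0,0.73,0,0,0,1],[-0.012,0,0.73,0,0,0,-1],[-0.012,0,0.73,0,0,0,-1],[-0.012,0,0.73,0,0,0,-1],[-0.012,0,0.73,0,0,0,-1],[-0.012,0,0.73,0,0,0,-1]]
  ]
}}

```text
clock: 6.5
position: [616.6, -189.8, 91.1]
ee_rot: [-0.609, 0.793, -0.001, 0.001]
contact_force: [-0.8, 0.6, 6.0]
gripper_width: 43.6
```

Emit:
{"name": "apply_moves", "arguments": {
  "increments": [
    [[0,0,0,0,0,0,-1],[0,0,0,0,0,0,-1]]
  ]
}}

```text
clock: 6.7
position: [616.6, -189.8, 91.1]
ee_rot: [-0.609, 0.793, -0.001, 0.001]
contact_force: [-1.3, 1.3, 5.5]
gripper_width: 43.5
```

```bash
python3 - <<'E'
from plan import *
from bench import arm
s=arm.read_state(); print(s["clock"],s["position"],s["contact_force"],s["gripper_width"])
w=arm.get_image("wrist"); cv2.imwrite("pics/w3.png",w["img"][:,:,::-1])
E
```

```text
6.7 [ 616.62580663 -189.81166908   91.14130048] [-1.29175364  1.31202789  5.51554592] 43.4660876174622
```

View pics/w3.png

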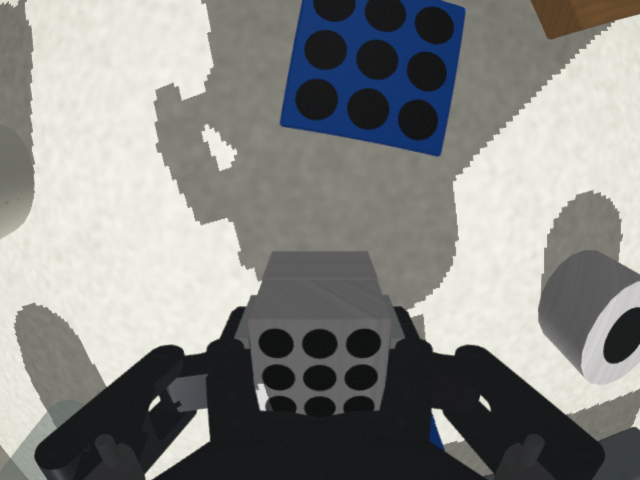

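Emit:
{"name": "apply_moves", "arguments": {
  "increments": [
    [[0,0,-0.3,0,0,0,-1],[0,0,-0.7,0,0,0,-1],[0,0,-1,0,0,0,-1],[0,0,-1,0,0,0,-1],[0,0,-1,0,0,0,-1],[0,0,-1,0,0,0,-1]]
  ]
}}

```text
clock: 7.35
position: [614.6, -189.5, 187.1]
ee_rot: [-0.609, 0.793, 0.002, -0.002]
contact_force: [-0.6, -0.2, -4.0]
gripper_width: 43.6
```

```bash
python3 - <<'E'
from plan import *
from bench import arm
s=arm.read_state(); print(s["clock"],s["position"],s["contact_force"],s["gripper_width"])
r=R.from_quat(s["ee_rot"]); print(r.as_matrix()[:,0])
plan(s["position"],r,[560,58.2,235],down(-1.832+.709),3)
E
```

```text
7.35 [ 614.64642409 -189.53171664  187.05848576] [-0.6487152  -0.15225112 -3.96607326] 43.58939863431822
[-2.58771945e-01 -9.65938444e-01  5.09749125e-05]
[-0.75, 0.39, -0.16] [0.0, 0.0, -0.47]
[-0.82, 0.21, -0.16] [0.0, 0.0, -0.47]
[-0.85, 0.0, -0.15] [0.01, 0.01, -0.48]
end [560.2  58.6 234.6] -1.123
```

Emit:
{"name": "apply_moves", "arguments": {
  "increments": [
    [[-0.37,0.19,-0.08,0,0,-0.24,-1],[-0.75,0.39,-0.16,0,0,-0.47,-1],[-0.75,0.39,-0.16,0,0,-0.47,-1],[-0.75,0.39,-0.16,0,0,-0.47,-1]]
  ]
}}

```text
clock: 7.75
position: [597.1, -106.2, 204.1]
ee_rot: [-0.698, 0.716, 0.001, -0.001]
contact_force: [-0.8, -1.4, -2.6]
gripper_width: 43.4
```

Emit:
{"name": "apply_moves", "arguments": {
  "increments": [
    [[-0.41,0.1,-0.08,0,0,-0.24,-1],[-0.82,0.21,-0.16,0,0,-0.47,-1],[-0.82,0.21,-0.16,0,0,-0.47,-1],[-0.82,0.21,-0.16,0,0,-0.47,-1]]
  ]
}}

```text
clock: 8.15
position: [578.6, -24.7, 220.6]
ee_rot: [0.777, -0.63, -0.001, 0.001]
contact_force: [1.3, -0.8, -4.2]
gripper_width: 43.3
```

Emit:
{"name": "apply_moves", "arguments": {
  "increments": [
    [[-0.43,0,-0.08,0,0,-0.24,-1],[-0.85,0,-0.15,0,0,-0.48,-1],[-0.85,0,-0.15,0,0,-0.48,-1],[-0.85,0,-0.15,0,0,-0.48,-1],[-0.85,0,-0.15,0,0,-0.48,-1],[-0.85,0,-0.15,0,0,-0.48,-1]]
  ]
}}

```text
clock: 8.75
position: [561.3, 56.9, 235.9]
ee_rot: [0.846, -0.533, -0.0, 0.001]
contact_force: [-0.1, 1.4, -3.5]
gripper_width: 43.6
```

```bash
cat > look.py <<'E'
from plan import *
from bench import arm
import sys
n=sys.argv[1]; yaw=float(sys.argv[2]); goal=[float(x) for x in sys.argv[3:6]]
np.set_printoptions(precision=3,suppress=True)
s=arm.read_state(); print(s["clock"],s["position"],s["contact_force"],s["wrist_torque"],s["gripper_width"])
r=R.from_quat(s["ee_rot"]); m=r.as_matrix(); print("yaw",np.arctan2(m[1,0],m[0,0]),"z",m[:,2],"j",s["joints"])
print("delta units",r.inv().apply(np.array(goal)-s["position"])/100,(r.inv()*down(yaw)).as_rotvec()/.5)
for v in sys.argv[6:]:
    w=arm.get_image(v); cv2.imwrite(f"pics/{n}{v}.png",w["img"][:,:,::-1])
    if v=="side": cv2.imwrite(f"pics/{n}sidec.png",cv2.resize(w["img"][150:300,260:460,::-1],None,fx=4,fy=4,interpolation=cv2.INTER_CUBIC))
E
python3 look.py a -1.123 560 58.2 235 wrist side
```

```text
8.75 [561.303  56.895 235.887] [-0.07   1.448 -3.503] [ 0.009  0.002 -0.025] 43.558330914908026
yaw -1.1245039650243907 z [-0.001 -0.001 -1.   ] j [ 0.388  0.341 -0.241  0.    -0.99   0.058]
delta units [-0.017  0.006  0.009] [ 0.003  0.    -0.003]
```

View pics/awrist.png

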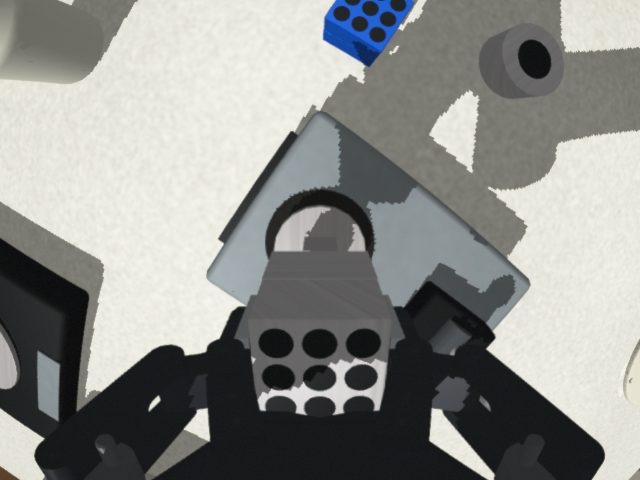

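View pics/asidec.png

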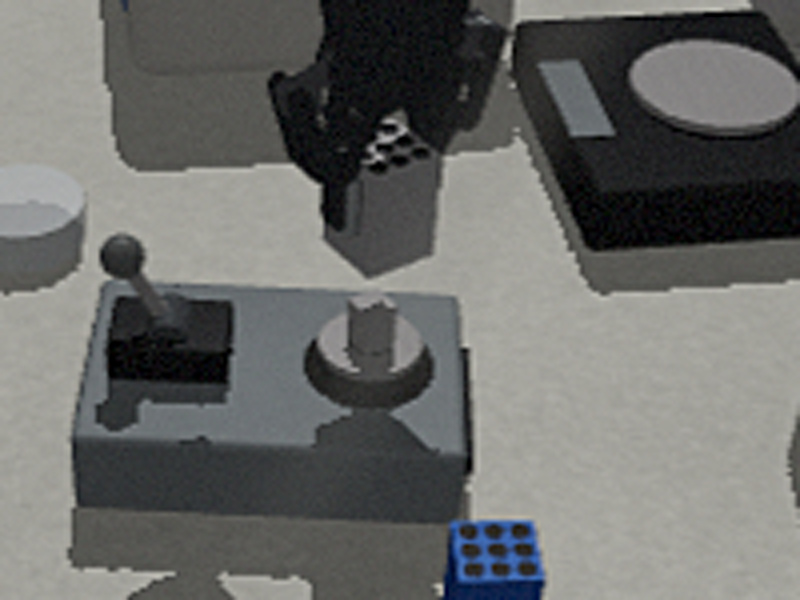

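The pictures show the held block above the drive. In the wrist view its front edge (272–368, 252) is parallel to the drive's edge (305–337, 237) and centred on it, so the yaw is right. Lowering to just above the drive top.

Emit:
{"name": "apply_moves", "arguments": {
  "increments": [
    [[-0.017,0.006,0.15,0,0,0,-1],[-0.017,0.006,0.3,0,0,0,-1],[-0.017,0.006,0.33,0,0,0,-1],[-0.017,0.006,0.33,0,0,0,-1],[-0.017,0.006,0.33,0,0,0,-1],[-0.017,0.006,0.33,0,0,0,-1],[-0.017,0.006,0.33,0,0,0,-1]]
  ]
}}

```text
clock: 9.55
position: [560.3, 59.7, 204.3]
ee_rot: [0.847, -0.532, 0.0, -0.001]
contact_force: [1.1, -0.1, -3.7]
gripper_width: 43.4
```

```bash
python3 look.py b -1.123 560 58.2 197 wrist side
```

```text
9.55 [560.258  59.715 204.321] [ 1.097 -0.092 -3.7  ] [-0.03  -0.001  0.012] 43.35440593238773
yaw -1.121834006286723 z [ 0.001  0.    -1.   ] j [ 0.394  0.373 -0.283  0.    -0.913  0.055]
delta units [0.013 0.009 0.073] [-0.003 -0.     0.002]
```

View pics/bwrist.png

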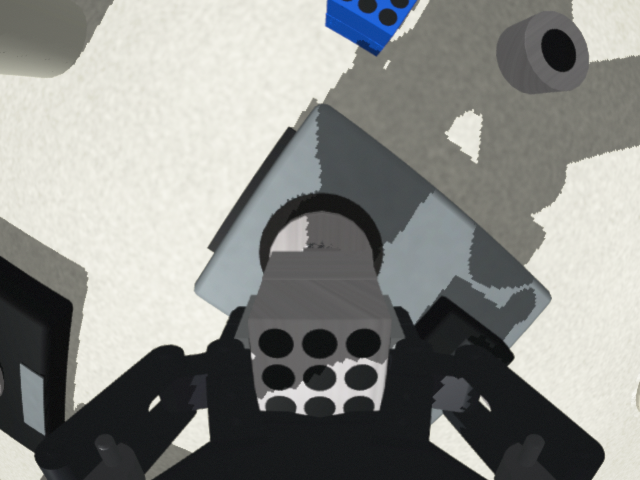

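View pics/bsidec.png

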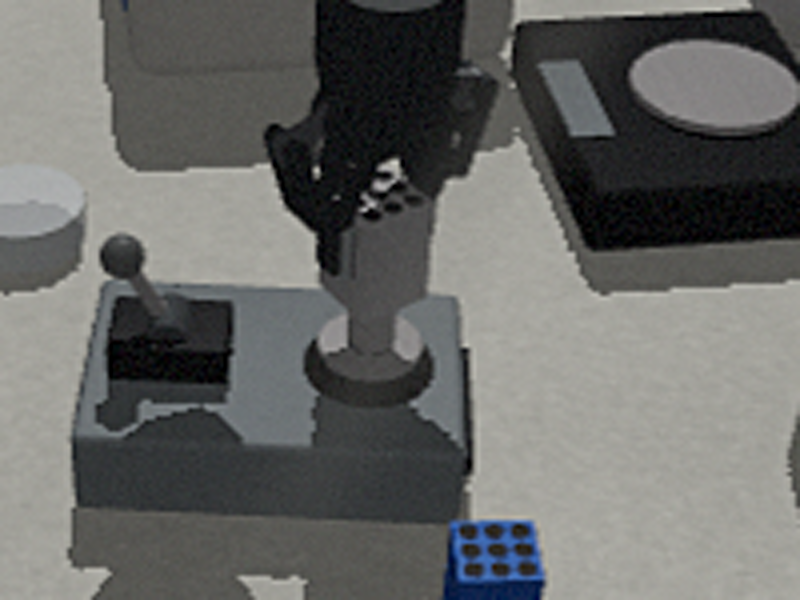

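Emit:
{"name": "apply_moves", "arguments": {
  "increments": [
    [[0.013,0.009,0.02,0,0,0,-1],[0.013,0.009,0.04,0,0,0,-1],[0.013,0.009,0.06,0,0,0,-1],[0.013,0.009,0.08,0,0,0,-1],[0.013,0.009,0.08,0,0,0,-1],[0.013,0.009,0.08,0,0,0,-1]]
  ]
}}

```text
clock: 10.25
position: [559.8, 58.1, 195.5]
ee_rot: [0.847, -0.532, -0.0, 0.0]
contact_force: [-0.4, -0.6, -2.6]
gripper_width: 43.5
```

```bash
python3 look.py c -1.123 560 58.2 197
```

```text
10.25 [559.759  58.124 195.547] [-0.434 -0.632 -2.571] [ 0.037  0.011 -0.03 ] 43.45849461664501
yaw -1.1216940933687067 z [-0. -0. -1.] j [ 0.391  0.382 -0.294  0.    -0.894  0.058]
delta units [ 0.    -0.003 -0.015] [ 0.    -0.     0.003]
```

Emit:
{"name": "apply_moves", "arguments": {
  "increments": [
    [[0,0,0.02,0,0,0,-1],[0,0,0.04,0,0,0,-1],[0,0,0.04,0,0,0,-1],[0,0,0.04,0,0,0,-1]]
  ]
}}

```text
clock: 10.65
position: [559.8, 58.0, 191.5]
ee_rot: [0.847, -0.532, 0.0, 0.0]
contact_force: [1.2, -0.2, -3.6]
gripper_width: 43.5
```

```bash
python3 look.py c -1.123 560 58.2 197
```

```text
10.65 [559.822  58.046 191.537] [ 1.247 -0.169 -3.644] [-0.281 -0.291  0.005] 43.538089645161506
yaw -1.1218189820993951 z [ 0. -0. -1.] j [ 0.391  0.387 -0.299  0.    -0.885  0.058]
delta units [-0.001 -0.002 -0.055] [-0.    -0.     0.002]
```

Emit:
{"name": "apply_moves", "arguments": {
  "increments": [
    [[0,0,0.02,0,0,0,-1],[0,0,0.04,0,0,0,-1],[0,0,0.05,0,0,0,-1],[0,0,0.05,0,0,0,-1]]
  ]
}}

```text
clock: 11.05
position: [559.8, 58.1, 186.5]
ee_rot: [0.847, -0.532, 0.0, 0.0]
contact_force: [1.4, -0.7, -2.4]
gripper_width: 43.3
```

```bash
python3 look.py d -1.123 560 58.2 197 side
```

```text
11.05 [559.823  58.058 186.541] [ 1.413 -0.709 -2.434] [-0.399 -0.275  0.026] 43.310426890189255
yaw -1.1217648518682115 z [ 0. -0. -1.] j [ 0.391  0.393 -0.304  0.    -0.874  0.058]
delta units [-0.    -0.002 -0.105] [-0.    -0.     0.002]
```

View pics/dsidec.png

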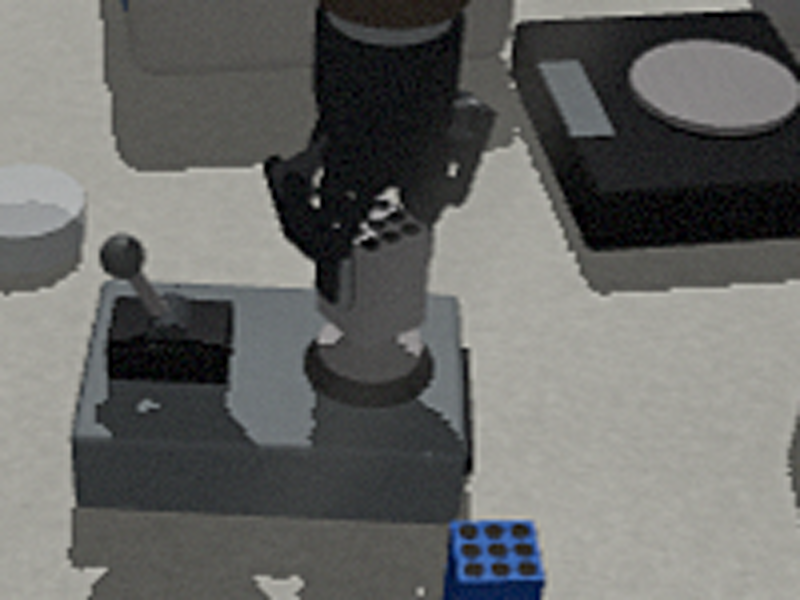

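Emit:
{"name": "apply_moves", "arguments": {
  "increments": [
    [[0,0,0.02,0,0,0,-1],[0,0,0.04,0,0,0,-1],[0,0,0.06,0,0,0,-1],[0,0,0.06,0,0,0,-1]]
  ]
}}

```text
clock: 11.5
position: [559.8, 58.1, 180.4]
ee_rot: [0.847, -0.532, 0.0, 0.0]
contact_force: [1.2, -1.5, -2.7]
gripper_width: 43.4
```

```bash
python3 look.py d -1.123 560 58.2 197
```

```text
11.5 [559.816  58.055 180.358] [ 1.165 -1.527 -2.721] [-0.499 -0.364 -0.041] 43.412652870675295
yaw -1.1218344978984587 z [-0. -0. -1.] j [ 0.391  0.4   -0.311  0.    -0.859  0.058]
delta units [-0.    -0.002 -0.166] [ 0.    -0.     0.002]
```

Emit:
{"name": "apply_moves", "arguments": {
  "increments": [
    [[0,0,0.02,0,0,0,-1],[0,0,0.04,0,0,0,-1],[0,0,0.06,0,0,0,-1],[0,0,0.08,0,0,0,-1],[0,0,0.08,0,0,0,-1]]
  ]
}}

```text
clock: 12.0
position: [559.8, 58.1, 172.7]
ee_rot: [0.847, -0.532, 0.0, 0.0]
contact_force: [-0.2, -1.1, 0.5]
gripper_width: 43.4
```

```bash
python3 look.py d -1.123 560 58.2 197
```

```text
12.0 [559.752  58.059 172.687] [-0.157 -1.134  0.456] [-0.611 -0.078 -0.045] 43.398746982091886
yaw -1.1216997459208782 z [-0. -0. -1.] j [ 0.391  0.41  -0.319  0.    -0.842  0.058]
delta units [-0.    -0.003 -0.243] [ 0.    -0.     0.003]
```

Emit:
{"name": "apply_moves", "arguments": {
  "increments": [
    [[0,0,0.01,0,0,0,-1],[0,0,0.02,0,0,0,-1],[0,0,0.03,0,0,0,-1],[0,0,0.03,0,0,0,-1]]
  ]
}}

```text
clock: 12.4
position: [559.7, 58.0, 169.8]
ee_rot: [0.847, -0.532, 0.0, 0.0]
contact_force: [-0.2, -3.3, 2.9]
gripper_width: 43.5
```

```bash
python3 look.py d -1.123 560 58.2 197
```

```text
12.4 [559.72   58.009 169.848] [-0.23  -3.288  2.901] [-0.789  0.203 -0.069] 43.47854507180583
yaw -1.1218063639451155 z [ 0. -0. -1.] j [ 0.391  0.413 -0.323  0.    -0.835  0.058]
delta units [-0.    -0.003 -0.272] [ 0.    -0.     0.002]
```

Emit:
{"name": "apply_moves", "arguments": {
  "increments": [
    [[0.004,0,0.01,0,0,0,-1],[0.004,0,0.02,0,0,0,-1],[0.004,0,0.03,0,0,0,-1],[0.004,0,0.03,0,0,0,-1]]
  ]
}}

```text
clock: 12.8
position: [559.8, 57.9, 166.2]
ee_rot: [0.847, -0.532, -0.0, -0.0]
contact_force: [-0.6, -0.9, 1.2]
gripper_width: 43.5
```

```bash
python3 look.py d -1.123 560 58.2 197
```

```text
12.8 [559.802  57.884 166.181] [-0.569 -0.929  1.17 ] [-0.247  0.224 -0.075] 43.524558902481715
yaw -1.1219671556592818 z [-0.  0. -1.] j [ 0.391  0.418 -0.326 -0.    -0.827  0.058]
delta units [-0.002 -0.003 -0.308] [0.    0.001 0.002]
```

Emit:
{"name": "apply_moves", "arguments": {
  "increments": [
    [[0,0,0.01,0,0,0,-1],[0,0,0.02,0,0,0,-1],[0,0,0.03,0,0,0,-1],[0,0,0.04,0,0,0,-1],[0,0,0.04,0,0,0,-1]]
  ]
}}

```text
clock: 13.3
position: [560.0, 57.9, 162.5]
ee_rot: [0.847, -0.532, -0.0, -0.0]
contact_force: [-1.4, 1.1, 0.7]
gripper_width: 43.1
```

```bash
python3 look.py d -1.123 560 58.2 197
```

```text
13.3 [559.972  57.898 162.456] [-1.366  1.126  0.707] [ 0.118  0.209 -0.029] 43.11051344484473
yaw -1.1217393059129885 z [ 0.  0. -1.] j [ 0.391  0.423 -0.329 -0.    -0.818  0.058]
delta units [-0.003 -0.002 -0.345] [-0.     0.     0.003]
```

Emit:
{"name": "apply_moves", "arguments": {
  "increments": [
    [[0,0,0.01,0,0,0,-1],[0,0,0.02,0,0,0,-1],[0,0,0.02,0,0,0,-1]]
  ]
}}

```text
clock: 13.6
position: [560.0, 57.9, 161.1]
ee_rot: [0.847, -0.532, 0.0, -0.0]
contact_force: [-2.2, 0.4, 4.7]
gripper_width: 43.6
```

Emit:
{"name": "apply_moves", "arguments": {
  "increments": [
    [[0,0,0.01,0,0,0,-1],[0,0,0.015,0,0,0,-1],[0,0,0.015,0,0,0,-1]]
  ]
}}

```text
clock: 13.9
position: [560.0, 57.9, 161.0]
ee_rot: [0.847, -0.532, 0.0, -0.0]
contact_force: [-4.4, 1.9, 12.2]
gripper_width: 43.1
```

Emit:
{"name": "apply_moves", "arguments": {
  "increments": [
    [[0,0,0.005,0,0,0,-1],[0,0,0.005,0,0,0,-1],[0,0,0.005,0,0,0,-1]]
  ]
}}

```text
clock: 14.2
position: [560.0, 57.9, 160.9]
ee_rot: [0.847, -0.532, 0.0, -0.0]
contact_force: [-6.5, 1.6, 13.7]
gripper_width: 43.2
```

```bash
python3 look.py e -1.123 560 58.2 197 side
```

```text
14.2 [559.982  57.882 160.913] [-6.497  1.593 13.7  ] [ 0.382  1.832 -0.068] 43.15468020604306
yaw -1.121128834037258 z [ 0.001 -0.    -1.   ] j [ 0.391  0.424 -0.332  0.001 -0.814  0.058]
delta units [-0.003 -0.002 -0.361] [-0.002 -0.001  0.004]
```

View pics/esidec.png

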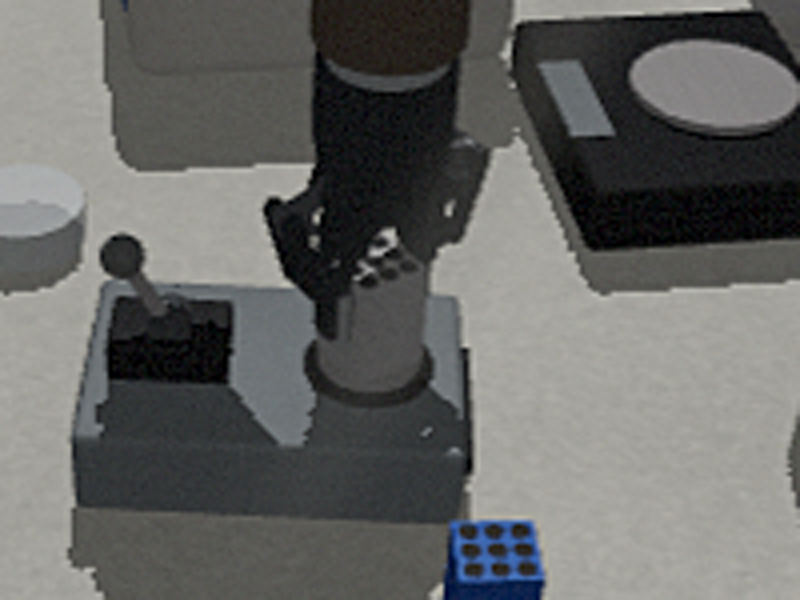

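Emit:
{"name": "apply_moves", "arguments": {
  "increments": [
    [[0,0,-0.02,0,0,0,-1],[0,0,-0.04,0,0,0,-1],[0,0,-0.06,0,0,0,-1],[0,0,-0.06,0,0,0,-1]]
  ]
}}

```text
clock: 14.65
position: [560.0, 57.9, 164.5]
ee_rot: [0.847, -0.532, -0.0, -0.0]
contact_force: [-0.7, 1.0, -0.3]
gripper_width: 43.0
```

Emit:
{"name": "apply_moves", "arguments": {
  "increments": [
    [[0,0,0,0,0,0,1],[0,0,0,0,0,0,1],[0,0,0,0,0,0,1],[0,0,0,0,0,0,1],[0,0,0,0,0,0,1],[0,0,0,0,0,0,1]]
  ]
}}

```text
clock: 15.25
position: [559.9, 57.7, 164.6]
ee_rot: [0.847, -0.532, -0.0, 0.0]
contact_force: [-0.3, 0.4, -0.4]
gripper_width: 85.5
```

```bash
python3 look.py f -1.123 560 58.2 260 side
```

```text
15.25 [559.911  57.706 164.603] [-0.258  0.445 -0.381] [-0.005 -0.011 -0.006] 85.5053831795681
yaw -1.1218476158008006 z [-0. -0. -1.] j [ 0.391  0.42  -0.327  0.    -0.823  0.058]
delta units [-0.004 -0.003 -0.954] [ 0.    -0.     0.002]
```

View pics/fsidec.png

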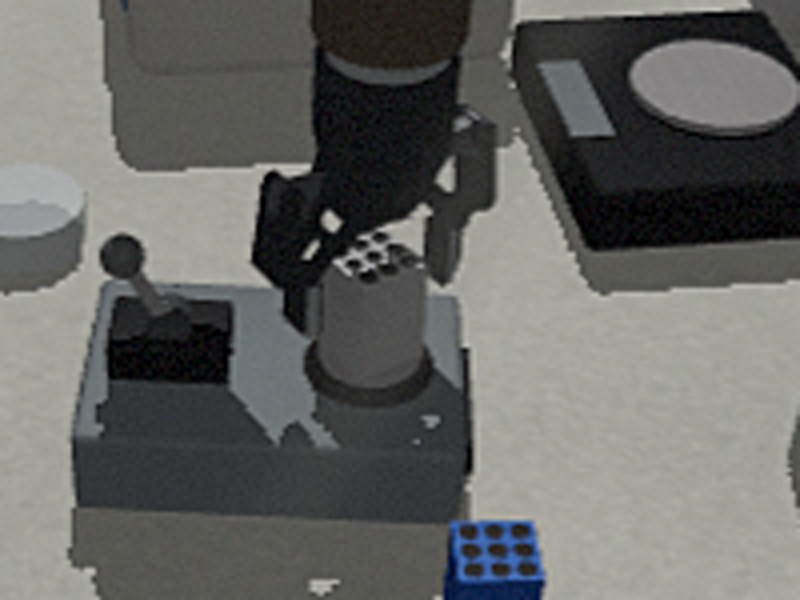

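Emit:
{"name": "apply_moves", "arguments": {
  "increments": [
    [[0,0,-0.2,0,0,0,1],[0,0,-0.6,0,0,0,1],[0,0,-0.95,0,0,0,1],[0,0,-0.95,0,0,0,1],[0,0,-0.95,0,0,0,1]]
  ]
}}

```text
clock: 15.8
position: [559.9, 57.8, 260.5]
ee_rot: [0.847, -0.532, 0.0, -0.001]
contact_force: [-0.7, -0.6, -1.2]
gripper_width: 85.4
```

```bash
python3 look.py g -1.75 379 91 260 side wrist; python3 - <<'E'
from plan import *
from bench import arm
s=arm.read_state()
plan(s["position"],R.from_quat(s["ee_rot"]),[379,91,250],down(-1.75),3)
E
```

```text
15.8 [559.882  57.848 260.452] [-0.693 -0.588 -1.232] [-0.029  0.06  -0.012] 85.35648220565804
yaw -1.1220590884736887 z [ 0.002  0.001 -1.   ] j [ 0.391  0.314 -0.213 -0.001 -1.042  0.058]
delta units [-1.083  1.486  0.002] [-0.004  0.002  1.256]
[-0.36, 0.49, 0.03] [0.0, -0.0, 0.42]
[-0.25, 0.56, 0.03] [0.0, -0.0, 0.42]
[-0.13, 0.6, 0.03] [0.0, -0.0, 0.42]
end [378.7  91.1 249.9] -1.752
```

View pics/gsidec.png

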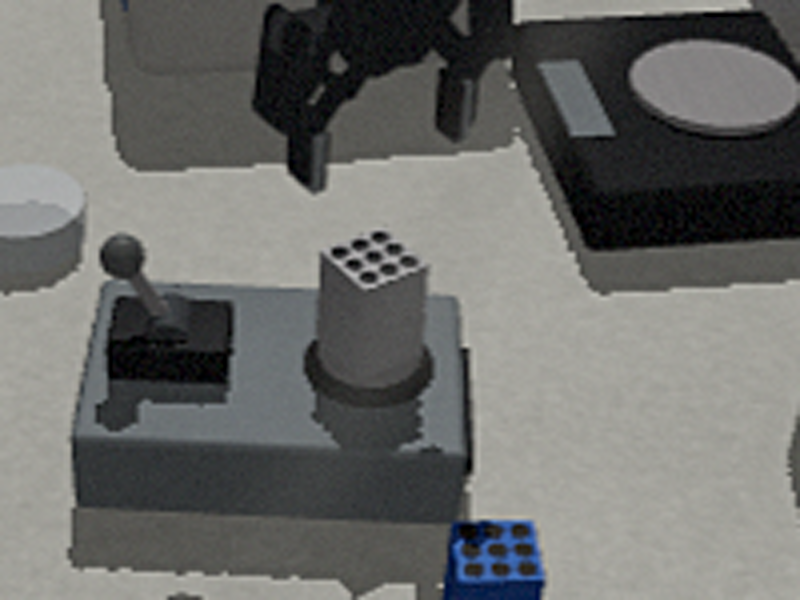

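View pics/gwrist.png

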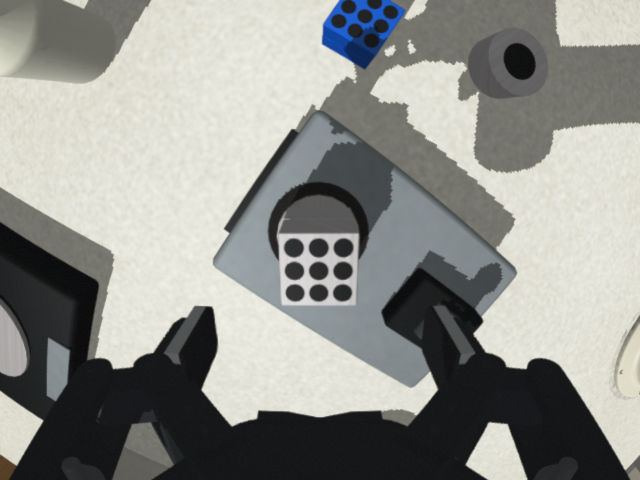

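```bash
python3 - <<'E'
from h import *
from bench import arm
w=arm.get_image("wrist");s=arm.get_image("side")
print(tri([ray(s,(353.6,213.9)),ray(w,(318.5,270.5),True)]))
for z in (142,151): print(z,proj(s,[560,58.2,z]),proj(w,[560,58.2,z],True))
E
```

```text
[560.51537315  56.18375171 140.04697157]
142 [352.73978931 212.41450834] [316.34469967 273.47203215]
151 [352.95300357 209.09015198] [316.26018351 280.02366968]
```

The block top is at z≈140, where 142 is home and 151 would be stuck on the ball, so it is home. Now on to the switch.

Emit:
{"name": "apply_moves", "arguments": {
  "increments": [
    [[-0.18,0.25,0.01,0,0,0.21,-1],[-0.36,0.49,0.03,0,0,0.42,-1],[-0.36,0.49,0.03,0,0,0.42,-1],[-0.36,0.49,0.03,0,0,0.42,-1]]
  ]
}}

```text
clock: 16.4
position: [499.9, 69.0, 256.3]
ee_rot: [0.787, -0.617, -0.0, 0.0]
contact_force: [0.4, 0.3, -0.6]
gripper_width: 28.2
```

Emit:
{"name": "apply_moves", "arguments": {
  "increments": [
    [[-0.12,0.28,0.01,0,0,0.21,-1],[-0.25,0.56,0.03,0,0,0.42,-1],[-0.25,0.56,0.03,0,0,0.42,-1],[-0.25,0.56,0.03,0,0,0.42,-1]]
  ]
}}

```text
clock: 16.8
position: [440.6, 80.2, 253.9]
ee_rot: [0.718, -0.696, 0.0, -0.0]
contact_force: [0.5, -0.5, -0.2]
gripper_width: -0.0
```

Emit:
{"name": "apply_moves", "arguments": {
  "increments": [
    [[-0.06,0.3,0.01,0,0,0.21,-1],[-0.13,0.6,0.03,0,0,0.42,-1],[-0.13,0.6,0.03,0,0,0.42,-1],[-0.13,0.6,0.03,0,0,0.42,-1],[-0.13,0.6,0.03,0,0,0.42,-1]]
  ]
}}

```text
clock: 17.3
position: [380.9, 91.6, 251.0]
ee_rot: [-0.64, 0.768, -0.0, 0.001]
contact_force: [0.4, -0.1, -0.5]
gripper_width: 0.2
```

```bash
python3 look.py h -1.75 379 91 191 wrist; python3 - <<'E'
from h import *
from bench import arm
w=arm.get_image("wrist")
for m in arm.mark_of("switch_tip",w): print(m["conf"],m["at"],atz(w,m["at"],130,True))
E
```

```text
17.3 [380.947  91.64  250.962] [ 0.422 -0.055 -0.53 ] [-0.029 -0.017  0.007] 0.18740408696042637
yaw -1.7513053760393282 z [ 0.001  0.    -1.   ] j [ 0.656  0.03  -0.602  0.001 -0.938 -0.837]
delta units [0.01  0.019 0.6  ] [-0.002  0.001 -0.003]
0.63 [240.9, 269.2] [423.42177447  83.09110621 130.        ]
```

View pics/hwrist.png

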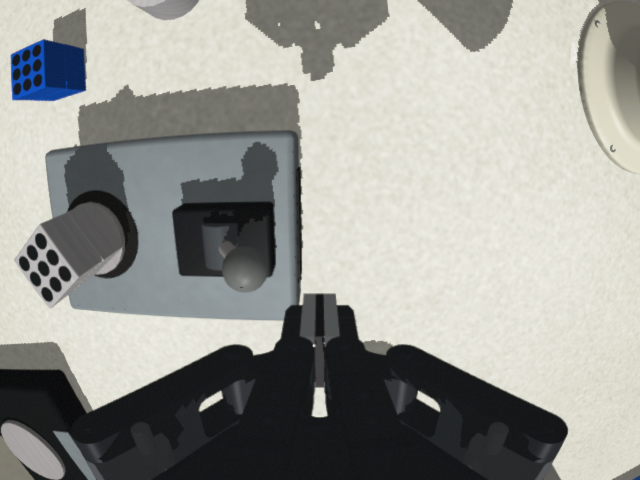

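Emit:
{"name": "apply_moves", "arguments": {
  "increments": [
    [[0.01,0.01,0.3,0,0,0,-1],[0.01,0.01,0.6,0,0,0,-1],[0.01,0.01,0.6,0,0,0,-1],[0.01,0.01,0.6,0,0,0,-1],[0.01,0.01,0.6,0,0,0,-1]]
  ]
}}

```text
clock: 17.95
position: [379.4, 90.9, 191.9]
ee_rot: [-0.64, 0.768, -0.0, 0.001]
contact_force: [-0.1, -0.5, 0.2]
gripper_width: 0.2
```

Emit:
{"name": "apply_moves", "arguments": {
  "increments": [
    [[0,-0.1,0,0,0,0,-1],[0,-0.2,0,0,0,0,-1],[0,-0.3,0,0,0,0,-1],[0,-0.4,0,0,0,0,-1],[0,-0.5,0,0,0,0,-1],[0,-0.58,0,0,0,0,-1],[0,-0.58,0,0,0,0,-1],[0,-0.58,0,0,0,0,-1]]
  ]
}}

```text
clock: 18.75
position: [435.6, 79.8, 190.4]
ee_rot: [-0.64, 0.768, -0.0, 0.0]
contact_force: [-0.1, -0.1, -0.3]
gripper_width: -0.4
```

```bash
python3 look.py i -1.75 444.9 78.9 191 side wrist
```

```text
18.75 [435.609  79.838 190.419] [-0.076 -0.076 -0.348] [-0.029  0.009 -0.024] -0.448327845385424
yaw -1.7523433022791866 z [ 0. -0. -1.] j [ 0.55   0.204 -0.581  0.    -0.786 -0.732]
delta units [-0.008 -0.093 -0.006] [-0.     0.    -0.005]
```

View pics/isidec.png

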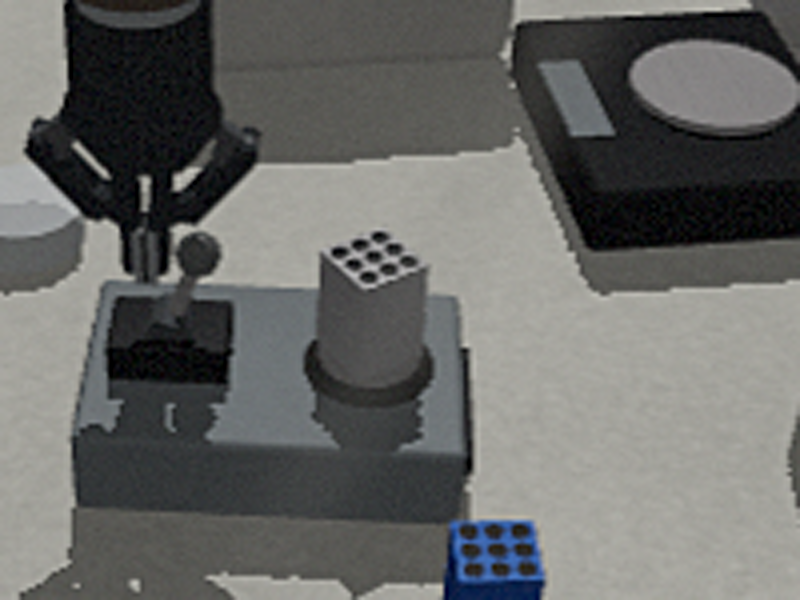

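View pics/iwrist.png

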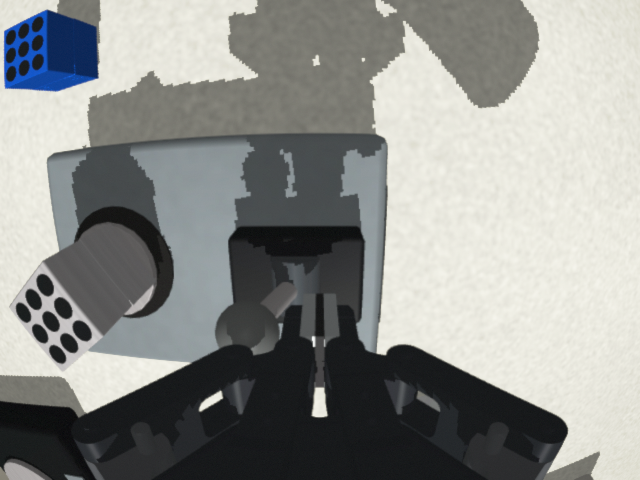

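Emit:
{"name": "apply_moves", "arguments": {
  "increments": [
    [[0,-0.04,0,0,0,0,-1],[0,-0.08,0,0,0,0,-1],[0,-0.08,0,0,0,0,-1],[0,-0.08,0,0,0,0,-1]]
  ]
}}

```text
clock: 19.25
position: [443.3, 78.5, 190.6]
ee_rot: [-0.64, 0.768, -0.0, 0.0]
contact_force: [-1.4, 0.2, -0.8]
gripper_width: -0.2
```

Emit:
{"name": "apply_moves", "arguments": {
  "increments": [
    [[0,-0.02,0,0,0,0,-1],[0,-0.03,0,0,0,0,-1],[0,-0.03,0,0,0,0,-1]]
  ]
}}

```text
clock: 19.55
position: [446.1, 77.9, 190.5]
ee_rot: [-0.64, 0.768, 0.0, -0.0]
contact_force: [-0.8, 0.4, -0.5]
gripper_width: -0.3
```

```bash
python3 look.py j -1.75 444.9 78.9 191 side;  python3 - <<'E'
from h import *
from bench import arm
s=arm.get_image("side")
e=np.array([np.cos(-.18),np.sin(-.18),0]); p=np.array([560,58.2,0])-115*e
for a in (0.6,.8,.9,1.0):
    t=a-.5; X=p+55*np.sin(t)*e+[0,0,82+55*np.cos(t)]; print(a,(proj(s,X)-[260,150])*4)
print([(np.array(m["at"])-[260,150])*4 for m in arm.mark_of("switch_tip",s)])
E
```

```text
19.55 [446.116  77.929 190.512] [-0.828  0.411 -0.533] [0.026 0.278 0.049] -0.2613721967103887
yaw -1.7518772656428787 z [-0. -0. -1.] j [ 0.534  0.221 -0.558 -0.    -0.793 -0.715]
delta units [-0.007  0.014 -0.005] [ 0.001 -0.    -0.004]
0.6 [172.80053439 248.870651  ]
0.8 [192.2264635  252.88641345]
0.9 [201.54491423 256.02844671]
1.0 [210.46387822 259.88031361]
[array([212.4, 257.6])]
```

View pics/jsidec.png

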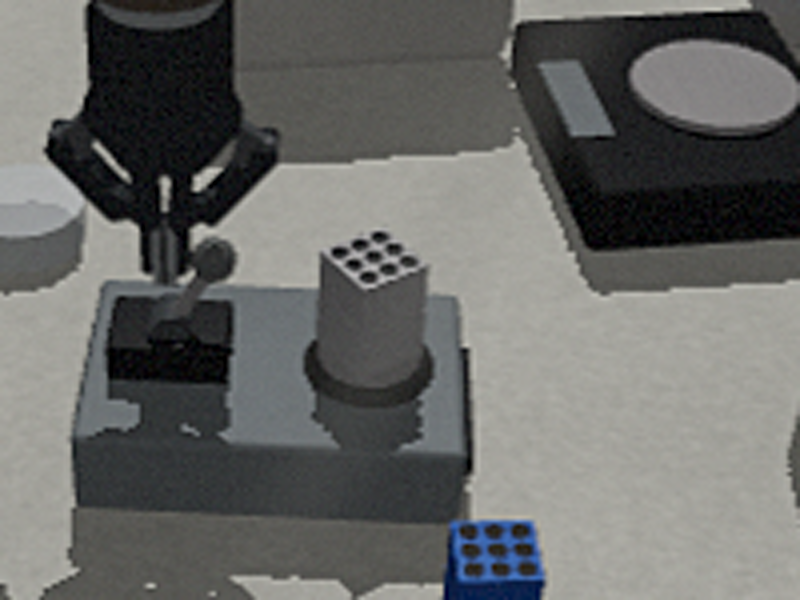

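Emit:
{"name": "apply_moves", "arguments": {
  "increments": [
    [[0,-0.02,0,0,0,0,-1],[0,-0.03,0,0,0,0,-1],[0,-0.03,0,0,0,0,-1]]
  ]
}}

```text
clock: 20.0
position: [447.8, 77.4, 190.4]
ee_rot: [-0.64, 0.768, 0.001, -0.001]
contact_force: [-5.9, 3.8, 3.3]
gripper_width: 0.2
```

```bash
python3 look.py k -1.75 444.9 78.9 191 side;  python3 - <<'E'
from h import *
from bench import arm
s=arm.get_image("side")
e=np.array([np.cos(-.18),np.sin(-.18),0]); p=np.array([560,58.2,0])-115*e
for a in (0,.8,.9,1.0):
    t=a-.5; X=p+55*np.sin(t)*e+[0,0,82+55*np.cos(t)]; print(a,(proj(s,X)-[260,150])*4)
print([(np.array(m["at"])-[260,150])*4 for m in arm.mark_of("switch_tip",s)])
E
```

```text
20.0 [447.806  77.411 190.388] [-5.914  3.794  3.343] [0.897 1.838 0.101] 0.20751867614011016
yaw -1.7523927843176819 z [-0.004 -0.    -1.   ] j [ 0.53   0.224 -0.552 -0.002 -0.797 -0.71 ]
delta units [-0.009  0.031 -0.006] [ 0.007 -0.002 -0.005]
0 [115.94878469 255.79945605]
0.8 [192.2264635  252.88641345]
0.9 [201.54491423 256.02844671]
1.0 [210.46387822 259.88031361]
[array([213.2, 268. ]), array([367.6, 344.4]), array([ 238.8, 1020. ])]
```

View pics/ksidec.png

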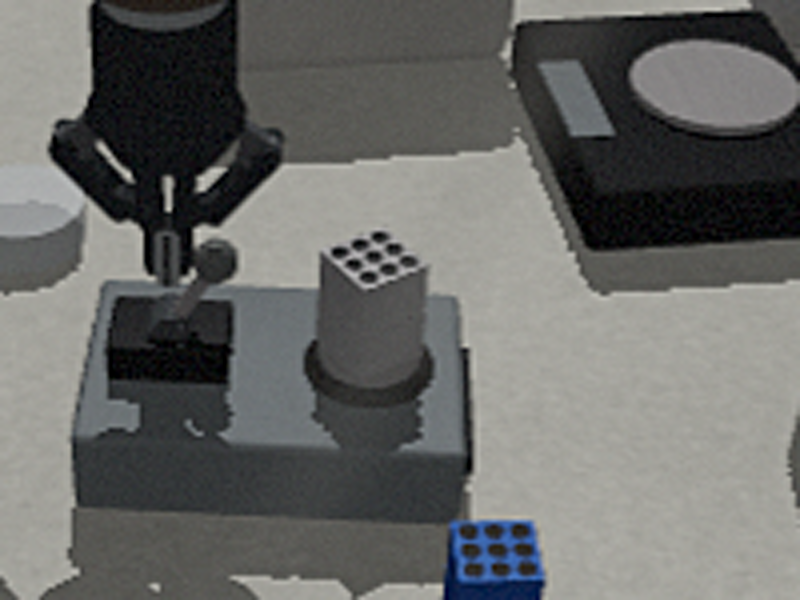

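The force rose to 7 N at the end stop, and the ball is at (216,260) in the crop, about where fully on should be. Backing straight off and up.

Emit:
{"name": "apply_moves", "arguments": {
  "increments": [
    [[0,0.1,0,0,0,0,-1],[0,0.3,0,0,0,0,-1],[0,0.4,0,0,0,0,-1],[0,0.4,-0.3,0,0,0,-1],[0,0.4,-0.7,0,0,0,-1],[0,0.4,-0.7,0,0,0,-1],[0,0.4,-0.7,0,0,0,-1]]
  ]
}}

```text
clock: 20.85
position: [410.1, 84.9, 261.7]
ee_rot: [-0.64, 0.768, -0.0, 0.002]
contact_force: [0.5, 0.5, -1.6]
gripper_width: -0.0
```

```bash
python3 look.py l -1.75 444.9 78.9 191 side top
```

```text
20.85 [410.066  84.945 261.707] [ 0.512  0.506 -1.554] [0.005 0.055 0.01 ] -0.03403972243725767
yaw -1.7515638263900122 z [ 0.003  0.002 -1.   ] j [ 0.596  0.067 -0.531  0.    -0.969 -0.777]
delta units [-0.001 -0.352  0.708] [-0.006  0.005 -0.003]
```

View pics/lside.png

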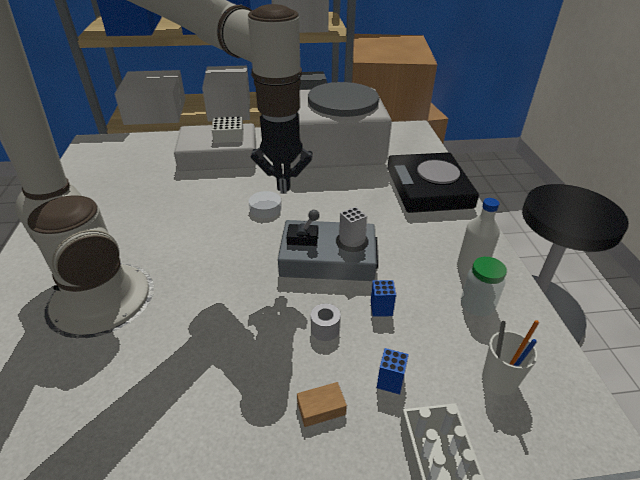

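View pics/lsidec.png

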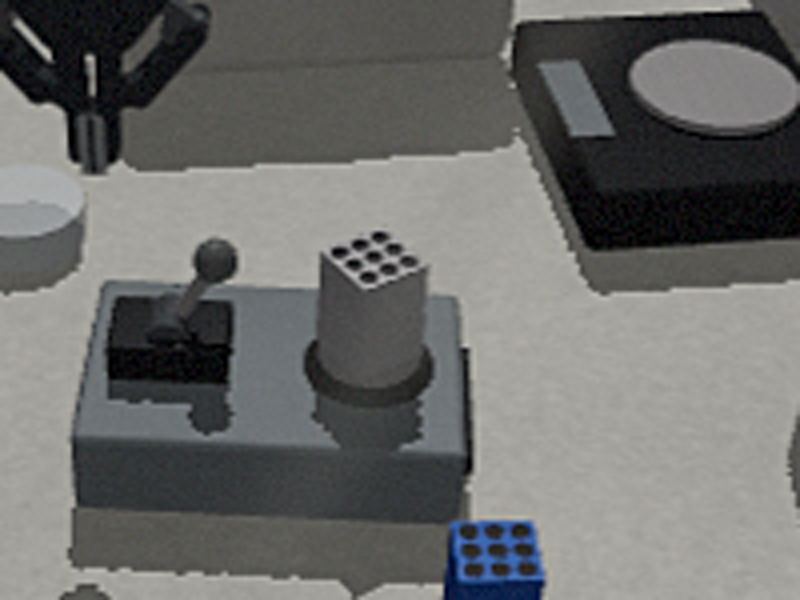

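The lever leans towards the drive with the ball at (216,260) in the crop. The block is seated, the gripper is clear, and the other things stand where they were.

```bash
python3 -c "
from bench import arm
print(arm.job_done())"
```

```text
the job is handed in; nothing more can be done
None
```

The grey nine-hole block is home on the square drive, the toggle switch is over to on, and the job is handed in after about 21 s. No verdict was reported.

- **Block:** I gripped it on two opposite faces, turned it 0.71 rad to suit the square and lowered it in small steps. The force dropped at the ball, which I took for the click. I then pressed it on the hard stop with about 17 N, plus up to about 7 N of side load, as read at the wrist, well under 60 N. After I let go, the cameras put its top at about z = 140 mm. Home is 142 mm and stuck on the ball would be 151 mm, so it is home; the difference is within the 2 mm calibration.
- **Block position:** that same measurement put it about 2 mm from my estimate of the drive's axis. This is camera error rather than a real offset, because the bore leaves under 1 mm of play.
- **Switch:** I pushed it with shut fingers until about 7 N showed it was at its end stop. It stayed there when I backed off. In the side view the ball is within 2 px of where fully on (1.0 rad) should be.
- **Other things:** the gripper ended clear of everything. The round block, slide box and dishes looked unmoved in the last side picture, which I compared by eye.

One check disagreed: the last automatic ball mark, taken with the gripper still beside the lever, was about 2 px low. The picture itself showed the ball in the right place.

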